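Close the sprung filter holder with its lock collar

ROBOT

A 6-joint arm with a two-finger parallel gripper is mounted at the origin on the work surface. World frame = base frame: x ahead of the robot, y to its left, z up, the work surface at z = 0. Lengths are in mm, angles in rad, forces in N, time in s.
With the tool pointing down it reaches from about 275 to 825 mm from the base axis. Payload 4.9 kg.
Tool frame: the origin (TCP) lies on the front face of the gripper's body, between the roots of the fingers; the fingertips stand 73 mm ahead of it and the grasp point (between the pads) lies 54 mm ahead of it (manip.tcp_to_grasp is the z of the grasp point in the tool frame, in mm); z points along the fingers, x is the direction in which the jaws open and shut, and the axes are right-handed (so a half turn about z gives the same grasp; the last joint's range is limited). The gripper opens to 85 mm and grips with 20 to 120 N. Pads are 22 mm wide; open, the fingers measure 114 mm over their backs; the gripper's body (76 mm by 85 mm) begins 54 mm behind the grasp point. The pads swing forward as they close: fully open they stand 13 mm farther back than shut.
Start: joints at [-1.389, 0.326, -0.193, 1.052, 0, 1.437], TCP at [170.829, -522.816, 303.881] pointing down, gripper open.
Joint ranges: [-2.65, 2.65], [-0.97, 1.79], [-1.3, 1.35], [-1.93, 2.1], [-1.47, 1.37], [-3.14, 3.14]. Speed limits (rad/s): [2.57, 2.57, 3.14, 3.14, 3.14, 3.14].

INTERFACE

Orientations are given as [roll, pitch, yaw] about the fixed x, y, z axes, in that order (R = Rz(yaw) Ry(pitch) Rx(roll)).
In Python, from rig import manip, cams, job gives the robot as it stands.
- The arm moves only by the tool apply_moves, never from a script. Its argument "rows" is one flat list of numbers, 7 for each row, row after row: the opening, from -1 (shut) to 1 (fully open), then the shift along the tool's x, y, z in mm, then the turn, a rotation vector about the tool's x, y, z in rad. A call has 1 to 12 rows; each row is the pose to reach, as a shift and turn from the pose measured when the call began, along the tool's axes at that moment; what a row does not reach only later rows make up. A row lasts 1/12 s, in which the tool goes at most 41.7 mm and 7.16 degrees, less where a joint would pass 70% of its speed; a pose out of reach is approached as far as the arm can. A call with a gripper value outside its range is refused whole. The fingers move at their own pace and stop on an object; "newtons" is the grip in N (left out, the last holds). Time passes only in rows, so rows that repeat a pose let the fingers close. It gives the time, the measured TCP pose, the force and the opening at its end, in the units of the state.
- manip.observe(): the state, without advancing time (a new reading comes with each control period).
- cams.capture(name): name is "side" or "top"; returns a dict with "pixels" (400x640x3 uint8, red, green, blue), "range_z" (400x640 float32, mm along the optical axis (not along the pixel's ray), 0 where there is no reading), "camera_matrix" (3x3 intrinsics, pixels), "xyz" and "attitude" of the camera in the world. Camera axes: x right, y down, z forward; pixel columns grow to the right and rows downward; lengths in mm; the calibration is good to about 2 mm. A picture is of the moment at which its call begins.
- job.hand_in(): hands the job in, once; it reports no verdict.
The state is a dict: "clock": time; "joints": joint angles; "qvel": joint speeds; "tau": joint torques, N m; "tool_pos": TCP position; "tool_rot": TCP orientation; "wrist_force": force on the tool from outside, world axes, zero at the start; "moment": the same for the moment, N m; "grip_width": finger opening in mm.
Only numpy, scipy, OpenCV 4.12 (cv2) and the standard library are available. Lean on these libraries where they do the work, as an engineer would, in place of code of your own. Each camera call takes 0.05 s, during which the arm holds its last target. There are 200 camera calls.

TASK

Pick up the middle-sized of the three knurled metal collars (the one that fits) and slip it, same way up, over the stem of the filter holder; turn it until the hidden keyways inside it drop over the cross pin, then push it fully home against the sprung seal plate. The program finishes while the robot is still holding the collar down, with the plate pressed to its stop; leave the other two collars and everything else on the bench where they stand.

Things in the scene. Friction and masses are not known exactly. Their poses are not given: they have to be found in the camera images.
- collar_c (a point): centre (half-way up, on the axis) of the right collar, the middle-sized of three look-alikes of one height: a knurled aluminium ring standing on the bench, axis z up, 50 mm across, 40 mm high, about 120 g, round bore 28.4 mm
- collar_small_c (a point): centre of the small look-alike collar, 40 mm across, 40 mm high, bore 20 mm, axis z up; too tight for the stem; leave alone
- collar_large_c (a point): centre of the large look-alike collar, 60 mm across, 40 mm high, bore 38 mm, axis z up; does not fit the holder; leave alone
- holder: filter holder fixed to the bench, grey round foot 100 mm across, 84 mm across at its top 30 mm above the bench, a short hose nipple out of its side; on it the black seal plate and an upright steel stem. Origin on the axis at bench level, z up.
- stem_top (a point): centre of the top end of the holder's stem, 70 mm above the bench: a vertical steel rod 25.6 mm in diameter, the last 7 mm tapered to 17 mm
- pin_c (a point): middle of the cross pin: a level 5 mm steel pin through the stem, standing out 6.7 mm on each side (39 mm end to end), its top 52 mm above the bench. Its direction differs each time and is unrelated to this frame. A collar not in line rests on it, underside 52 mm above the bench; with a keyway within about 7 degrees of the pin it goes down (a turn of at most 90 degrees, either way).
- seal_plate (a joint): travel of the sprung seal plate (black rubber-faced disc, 56 mm across, round the stem), m: 0 = up, its top 38 mm above the bench; 0.006 = pressed down to its stop, its top 32 mm above the bench. The spring pushes back with 4 N at the start and 10 N at the stop, so the collar's own weight does not move it and it rises again when let go.
- seal_top (a point): centre of the seal plate's top face, which the collar's underside bears on; moves down with the plate
- tape: bystander: roll of paper tape lying flat, 90 mm across, 18 mm high; origin under its centre
- jar: bystander: small amber jar, 48 mm across, 52 mm high; origin under its centre
- blue_bottle: bystander: glass bottle with blue cap, 76 mm across, 170 mm high; origin under its centre
- tan_bottle: bystander: tan bottle with black cap, 72 mm across, 160 mm high; origin under its centre
- pen: bystander: marker pen lying along its x, 135 mm long, 13 mm thick; origin at bench level below it
- tip_box: bystander: yellow pipette tip box, 120 x 85 x 59 mm; origin under its centre
- tube_rack: bystander: white rack of capped tubes, 70 x 160 mm, 72 mm high; origin under its centre
- collar: the same right collar; origin on its axis at its underside, same axes. Inside, four keyways 10 mm wide, reaching out to 21 mm from the axis, lie 90 degrees apart along its x and y axes; open at the underside, they end 6 mm below the top, where a plain round lip hides them
Things that resemble listed ones, but are neither listed nor needed, are in the scene too. Of the things that look like the holder, the middle-sized one is meant.

How it is judged (in metres and radians):
On the way, in this order (a step that is already met when the one before it is completed fails the run):
1. the middle-sized collar is lifted clear of the bench by the robot (height (world z) of collar_c above 0.05 m and contact force between the fingers and collar above 0.5 N), for 0.1 s.
2. the collar is upright over the stem, its rim below the stem's top (horizontal distance between collar_c and stem_top below 0.006 m and height (world z) of collar_c below 0.084 m and angle between collar_c's own z axis and vertical below 0.15 rad), for 0.1 s.
At the end, for the whole second after the job is handed in: The middle-sized collar is upright on the stem (axis within 4 mm, 4.5 degrees), keyways down over the pin, underside on the seal plate and at most 34.5 mm above the bench, the plate pressed over 4.5 of its 6 mm by it (over 3 N), the fingers still holding the collar (over 2 N) (horizontal distance between collar_c and stem_top below 0.004 m and angle between collar_c's own z axis and vertical below 0.08 rad and z of collar_c in the frame of holder below 0.0545 m and z of collar_c in the frame of seal_top between 0.017 and 0.023 m and value of joint seal_plate above 0.0045 m and contact force between the fingers and collar above 2 N and contact force between collar and holder above 3 N); the arm keeps its last pose, push and grip.
It fails at once if another collar or a bystander is shifted by more than 25 mm (distance of any of collar_small_c, collar_large_c, tape, jar, blue_bottle, tan_bottle, pen, tip_box, tube_rack from where it was at the start of the episode above 0.025 m).
It also fails if it takes over 51 s, if anything falls off the work surface, if the arm or the gripper's body presses on something with over 40 N, if the wrist force passes 120 N, or if a joint passes its speed limit or range.

## Working session

There is one attempt and no reset: what is moved stays moved. The work goes in short steps, Python scripts to look and compute and a tool call to move; the robot and the scene stay as the last step left them, time stands still between calls to the robot, and variables do not carry over. Pictures are saved under pics/ and viewed, about 8 in all and at most 12, crops included, and the job is handed in when it is done.

Besides the shell and the picture viewer there is one more tool, called as name(argument=value, ...), one argument or row to a line, values as JSON. apply_moves: Moves the arm, as the interface text tells. Its arguments: {"type":"object","properties":{"rows":{"type":"array","items":{"type":"number"}},"newtons":{"type":"number"}},"required":["rows"]}

```bash
mkdir -p pics
cat > h.py <<'E'
import numpy as np, cv2
from rig import manip, cams, job
from scipy.spatial.transform import Rotation as R
def cap(n):
    c=cams.capture(n); a=np.array(c["attitude"],float)
    c["R"]=R.from_euler('xyz',a).as_matrix() if a.size==3 else a
    return c
def cloud(c):
    K=np.array(c["camera_matrix"]);z=c["range_z"];v,u=np.indices(z.shape)
    p=np.stack([(u-K[0,2])/K[0,0]*z,(v-K[1,2])/K[1,1]*z,z],-1)
    P=p@c["R"].T+np.array(c["xyz"]); P[z<=0]=np.nan
    return P
def save(c,n): cv2.imwrite("pics/"+n,c["pixels"][:,:,::-1])
E
python3 - <<'E'
from h import *
s=manip.observe();print({k:np.round(v,3) for k,v in s.items()})
for n in("top","side"):
    c=cap(n);print(n,c["xyz"],c["attitude"],np.array(c["camera_matrix"]).tolist());save(c,n+"0.png")
    P=cloud(c);print(np.nanmin(P[...,2]),np.nanmedian(P[...,2]))
    np.savez(n+"0.npz",P=P,pix=c["pixels"])
E
```

```text
{'clock': np.float64(0.0), 'joints': array([-1.389,  0.327, -0.194,  1.052, -0.   ,  1.437]), 'qvel': array([-0.   ,  0.001, -0.001, -0.001, -0.   ,  0.   ]), 'tau': array([-2.0000e-03, -4.4339e+01,  2.6244e+01,  1.5000e-02, -0.0000e+00,
        0.0000e+00]), 'tool_pos': array([ 170.748, -522.354,  303.099]), 'tool_rot': array([-3.141e+00,  2.000e-03, -1.255e+00]), 'wrist_force': array([0.617, 0.071, 0.423]), 'moment': array([-0.   , -0.005, -0.   ]), 'grip_width': np.float64(85.313)}
top [ 349.91113306    6.78583841 1492.07372943] [-2.98476574e+00 -2.25647466e-03 -1.56885197e+00] [[419.53751192022213, 0.0, 320.9144803525878], [0.0, 419.53751192022213, 192.41729783165573], [0.0, 0.0, 1.0]]
-778.1069143163272 -4.124336879934162
side [  292.526713   -1175.11049817   867.02291388] [-2.15069753 -0.01415096 -0.22500872] [[465.86678652328914, 0.0, 324.14693312915335], [0.0, 465.86678652328914, 202.8679632803514], [0.0, 0.0, 1.0]]
-773.4069149168549 1.7517392211487959
```

View pics/top0.png

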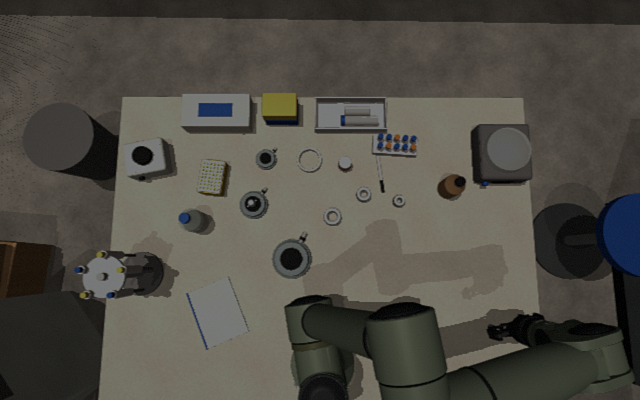

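View pics/side0.png

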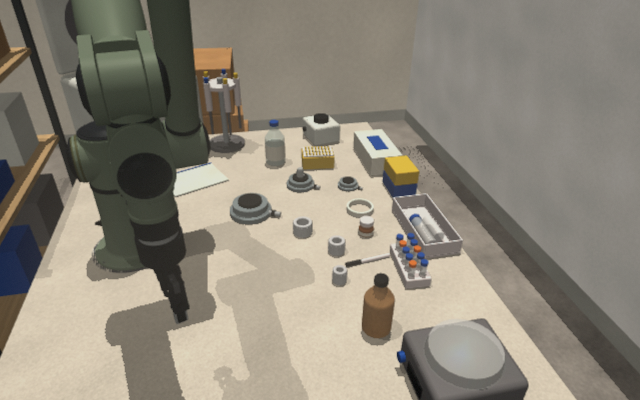

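Top view: the collars are at (332,216) large, (364,194) middle and (399,200) small. The holder look-alikes are at (292,257) large, (254,204) middle with a stem, and (267,158) small. I choose collar (364,194) and holder (254,204), and will measure both and check them in a close crop.

```bash
cat > m.py <<'E'
from h import *
import sys
T=np.load("top0.npz");S=np.load("side0.npz")
P=T["P"];Q=S["P"]
def circ(xy):
    A=np.c_[2*xy,np.ones(len(xy))];s=np.linalg.lstsq(A,(xy**2).sum(1),rcond=None)[0]
    return s[:2],np.sqrt(s[2]+s[0]**2+s[1]**2)
for nm,D in(("top",P),("side",Q)):
  A=D.reshape(-1,3);A=A[np.isfinite(A).all(1)]
  for l,(u,v) in dict(large=(332,216),mid=(364,194),small=(399,200),holder=(254,204),hs=(267,158),hl=(292,257)).items():
    c=np.nanmedian(P[v-9:v+10,u-9:u+10].reshape(-1,3),0)[:2]
    r=75 if l[0]=='h' else 45
    B=A[(np.hypot(*(A[:,:2]-c).T)<r)&(A[:,2]>-20)]
    z=B[:,2];print(nm,l,c.round(),len(B),'z pct',np.percentile(z,[2,50,90,98,100]).round(1),end=' ')
    if l[0]!='h':
        t=B[(z>34)&(z<48)];mn,mx=t[:,:2].min(0),t[:,:2].max(0);print(len(t),'ext',(mx-mn).round(),'ctr',((mx+mn)/2).round(1),'min',cv2.minEnclosingCircle(t[:,:2].astype(np.float32)))
    else:
        for a,b in((18,33),(30,45),(56,80)):
            t=B[(z>a)&(z<b)]
            if len(t)>3: print((a,b),len(t),t.mean(0).round(1),cv2.minEnclosingCircle(t[:,:2].astype(np.float32)),end=' ')
        print()
E
python3 m.py
python3 - <<'E'
import cv2
t=cv2.imread("pics/top0.png")[170:230,225:415];s=cv2.imread("pics/side0.png")[155:290,270:400]
a=cv2.resize(t,None,fx=4,fy=4,interpolation=cv2.INTER_CUBIC)
b=cv2.resize(s,None,fx=2.6,fy=2.6,interpolation=cv2.INTER_CUBIC)
import numpy as np
w=max(a.shape[1],b.shape[1]);p=lambda i:cv2.copyMakeBorder(i,0,0,0,w-i.shape[1],0)
cv2.imwrite("pics/crop.png",cv2.convertScaleAbs(np.vstack([p(a),p(b)]),alpha=1.6))
E
```

```text
top large [500. -36.] 497 z pct [-6.2  2.7 40.7 44.2 47.4] 134 ext [57. 56.] ctr [497.1 -31.4] min ((496.84832763671875, -31.6220760345459), 29.874893188476562)
top mid [ 578. -150.] 481 z pct [-5.9  2.  40.1 44.6 46.6] 101 ext [47. 46.] ctr [ 576.2 -142.1] min ((576.2940063476562, -143.8375701904297), 24.924468994140625)
top small [ 557. -273.] 488 z pct [-5.7  1.6 38.7 42.6 51.2] 76 ext [36. 39.] ctr [ 553.8 -267.8] min ((553.8731689453125, -267.8694152832031), 19.56627655029297)
top holder [538. 237.] 1365 z pct [-5.3  4.9 36.9 66.3 76.1] (18, 33) 246 [539.  242.4  27.9] ((550.6425170898438, 237.74249267578125), 58.75164794921875) (30, 45) 260 [539.8 245.1  35.2] ((540.3287353515625, 245.84913635253906), 41.442466735839844) (56, 80) 45 [539.5 244.7  66.9] ((542.1648559570312, 243.88841247558594), 14.738435745239258) 
top hs [706. 197.] 1289 z pct [-6.1  1.7 24.4 30.5 36.2] (18, 33) 220 [705.1 205.2  25.1] ((706.27880859375, 205.45901489257812), 32.44807815551758) (30, 45) 33 [703.4 206.4  31.9] ((703.84326171875, 207.5750274658203), 19.996057510375977) 
top hl [356. 102.] 1458 z p
[... 1029 characters left out ...]
8), 43.48737716674805) (56, 80) 38 [541.5 239.9  65.5] ((541.8212280273438, 241.28050231933594), 13.85119915008545) 
side hs [706. 197.] 712 z pct [-2.4  2.8 25.7 30.8 35. ] (18, 33) 142 [706.  196.6  25.8] ((710.1437377929688, 203.45608520507812), 35.661155700683594) (30, 45) 25 [707.8 201.8  31.6] ((705.7446899414062, 203.64927673339844), 21.663105010986328) 
side hl [356. 102.] 1214 z pct [-0.7 32.9 53.  55.2 58.8] (18, 33) 271 [350.3  66.8  23.3] ((355.34429931640625, 99.42791748046875), 73.69853210449219) (30, 45) 341 [350.6  81.   39.9] ((348.8399658203125, 104.35569763183594), 60.22030258178711) (56, 80) 8 [341.5  95.   57. ] ((344.4644775390625, 96.0363998413086), 31.209260940551758)
```

View pics/crop.png

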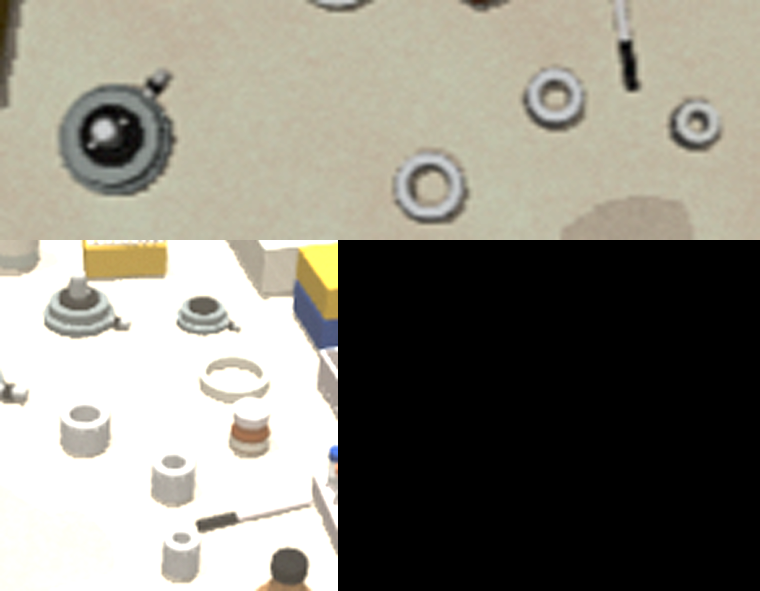

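The crop confirms the middle collar (50 mm, top view (364,194)) and the stemmed holder (254,204). The measured heights of 40 and 70 mm and the diameters match the text. I'll move above the collar, which is at about (577,-145).

```bash
cat >> h.py <<'E'
def go(xyz,yaw):
    s=manip.observe();p=s["tool_pos"];M=R.from_euler('xyz',s["tool_rot"])
    G=R.from_euler('xyz',[np.pi,0,yaw])
    print('clock',round(float(s["clock"]),2),'p',np.round(p,1),'rot',np.round(s["tool_rot"],3),'shift',np.round(M.inv().apply(np.array(xyz)-p),1),'turn',np.round((M.inv()*G).as_rotvec(),3),'F',np.round(s["wrist_force"],1),'w',round(float(s["grip_width"]),1),'j6',round(float(s["joints"][5]),2))
E
python3 -c "
from h import *
go([577,-145,200],-.785)"
```

```text
clock 0.1 p [ 170.8 -522.4  303.2] rot [-3.141e+00  2.000e-03 -1.255e+00] shift [-232.4 -503.3  103.7] turn [-0.001  0.001 -0.47 ] F [ 0.1 -0.4  0.2] w 85.1 j6 1.44
```

apply_moves(
  rows=[0.55, -16, -35, 0, 0, 0, -0.03, 0.55, -35, -75, 5, 0, 0, -0.07, 0.55, -54, -117, 15, 0, 0, -0.11, 0.55, -73, -158, 25, 0, 0, -0.15, 0.55, -92, -200, 35, 0, 0, -0.2, 0.55, -110, -240, 45, 0, 0, -0.24, 0.55, -130, -282, 55, 0, 0, -0.29, 0.55, -148, -321, 65, 0, 0, -0.33, 0.55, -166, -360, 75, 0, 0, -0.37, 0.55, -184, -399, 85, 0, 0, -0.41, 0.55, -202, -438, 95, 0, 0, -0.45, 0.55, -218, -473, 104, 0, 0, -0.47],
)

```text
clock: 1.1
tool_pos: [528.4, -189.7, 206.9]
tool_rot: [-3.141, 0.002, -0.783]
wrist_force: [0.9, -0.8, 0.4]
grip_width: 66.4
```

```bash
python3 -c "
from h import *
go([577,-145,125],-.785)"
```

```text
clock 1.1 p [ 528.4 -189.7  206.9] rot [-3.141e+00  2.000e-03 -7.830e-01] shift [  3.1 -65.9  81.9] turn [-0.001  0.002  0.002] F [ 0.9 -0.8  0.4] w 66.4 j6 1.88
```

apply_moves(
  rows=[0.55, 1, -30, 20, 0, 0, 0, 0.55, 3, -60, 40, 0, 0, 0, 0.55, 3, -66, 65, 0, 0, 0, 0.55, 3, -66, 80, 0, 0, 0, 0.55, 3, -66, 80, 0, 0, 0],
)

```text
clock: 1.52
tool_pos: [574.9, -142.9, 122.8]
tool_rot: [3.139, 0.008, -0.781]
wrist_force: [-1.2, 0.1, -0.5]
grip_width: 65.8
```

```bash
python3 -c "
from h import *
go([577,-145,79],-.785)
c=cap('side');save(c,'s1.png')
i=cv2.imread('pics/s1.png')[150:300,260:460];cv2.imwrite('pics/s1c.png',cv2.resize(i,None,fx=3,fy=3))"
```

```text
clock 1.52 p [ 574.9 -142.9  122.8] rot [ 3.139  0.008 -0.781] shift [ 3.3 -0.1 43.8] turn [0.002 0.008 0.004] F [-1.2  0.1 -0.5] w 65.8 j6 1.98
```

View pics/s1c.png

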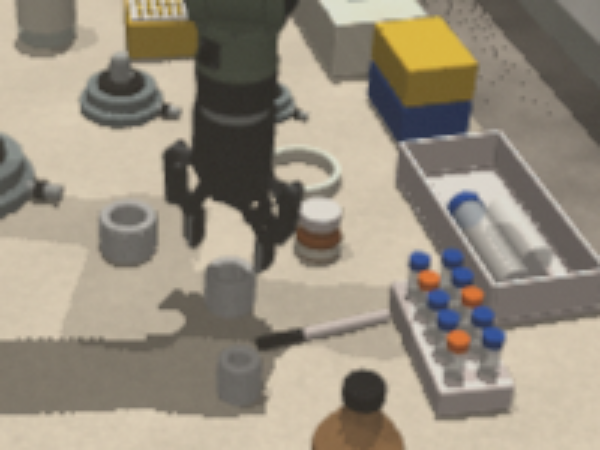

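The gripper straddles the middle collar (crop pixel ~(230,285)), with the pen clear of the fingers. I'll descend and do a first, gentle centring squeeze.

apply_moves(
  rows=[0.55, 3, 0, 15, 0, 0, 0, 0.55, 3, 0, 30, 0, 0, 0, 0.55, 3, 0, 44, 0, 0, 0, 0.55, 3, 0, 44, 0, 0, 0, 0, 3, 0, 44, 0, 0, 0, -0.3, 3, 0, 44, 0, 0, 0, -0.3, 3, 0, 44, 0, 0, 0, -0.3, 3, 0, 44, 0, 0, 0],
  newtons=25,
)

```text
clock: 2.23
tool_pos: [578.1, -146.3, 82.1]
tool_rot: [3.141, 0.004, -0.783]
wrist_force: [0.0, -0.5, 2.8]
grip_width: 49.6
```

```bash
python3 -c "
from h import *
go([577,-145,79],.785)"
```

```text
clock 2.23 p [ 578.1 -146.3   82.1] rot [ 3.141  0.004 -0.783] shift [-1.7 -0.2  3.1] turn [-0.003  0.004 -1.568] F [ 0.  -0.5  2.8] w 49.6 j6 1.98
```

apply_moves(
  rows=[0.55, 0, 0, 0, 0, 0, 0, 0.55, 0, 0, 0, 0, 0, 0, 0.55, 0, 0, 0, 0, 0, -0.12, 0.55, 0, 0, 0, 0, 0, -0.24, 0.55, 0, 0, 0, 0, 0, -0.36, 0.55, 0, 0, 0, 0, 0, -0.48, 0.55, 0, 0, 0, 0, 0, -0.6, 0.55, 0, 0, 0, 0, 0, -0.72, 0.55, 0, 0, 0, 0, 0, -0.84, 0.55, 0, 0, 0, 0, 0, -0.96, 0.55, 0, 0, 0, 0, 0, -1.08, 0.55, 0, 0, 0, 0, 0, -1.2],
)

```text
clock: 3.23
tool_pos: [578.3, -146.3, 82.3]
tool_rot: [-3.138, 0.002, 0.423]
wrist_force: [0.2, 0.7, 0.7]
grip_width: 66.6
```

```bash
python3 -c "
from h import *
go([577,-145,80],.785)"
```

```text
clock 3.23 p [ 578.3 -146.3   82.3] rot [-3.138e+00  2.000e-03  4.230e-01] shift [-0.6 -1.7  2.3] turn [-0.004  0.001 -0.362] F [0.2 0.7 0.7] w 66.6 j6 0.78
```

apply_moves(
  rows=[0.55, 0, 0, 2, 0, 0, -0.12, 0.55, 0, 0, 2, 0, 0, -0.24, 0.55, 0, 0, 2, 0, 0, -0.36, 0.55, 0, 0, 2, 0, 0, -0.36, 0, 0, 0, 2, 0, 0, -0.36, -0.4, 0, 0, 2, 0, 0, -0.36, -0.4, 0, 0, 2, 0, 0, -0.36, -0.4, 0, 0, 2, 0, 0, -0.36, -0.4, 0, 0, 2, 0, 0, -0.36],
  newtons=70,
)

```text
clock: 3.98
tool_pos: [578.8, -146.4, 81.0]
tool_rot: [-3.139, -0.0, 0.782]
wrist_force: [-0.6, 0.3, 6.4]
grip_width: 48.6
```

apply_moves(
  rows=[-0.4, 0, 0, -10, 0, 0, 0, -0.4, 0, 0, -40, 0, 0, 0, -0.4, 0, 0, -70, 0, 0, 0, -0.4, 0, 0, -70, 0, 0, 0],
)

```text
clock: 4.32
tool_pos: [581.7, -147.6, 156.6]
tool_rot: [3.137, -0.003, 0.781]
wrist_force: [1.5, -0.8, 0.1]
grip_width: 48.7
```

```bash
python3 -c "
from h import *
go([541,242,152],.785)
c=cap('side');save(c,'s2.png');np.savez('side1.npz',P=cloud(c),pix=c['pixels'])
P=cloud(c);A=P.reshape(-1,3);A=A[np.isfinite(A).all(1)];p=manip.observe()['tool_pos']
B=A[(np.hypot(A[:,0]-p[0],A[:,1]-p[1])<60)&(A[:,2]>30)];print(np.percentile(B[:,2],[0.5,2,5]),len(B))
i=cv2.imread('pics/s2.png')[130:280,260:460];cv2.imwrite('pics/s2c.png',cv2.resize(i,None,fx=3,fy=3))"
```

```text
clock 4.32 p [ 581.7 -147.6  156.6] rot [ 3.137e+00 -3.000e-03  7.810e-01] shift [ 245.5 -305.2    4. ] turn [ 0.004 -0.003 -0.004] F [ 1.5 -0.8  0.1] w 48.7 j6 0.42
[ 85.71303856 103.44694901 123.75763037] 5668
```

View pics/s2c.png

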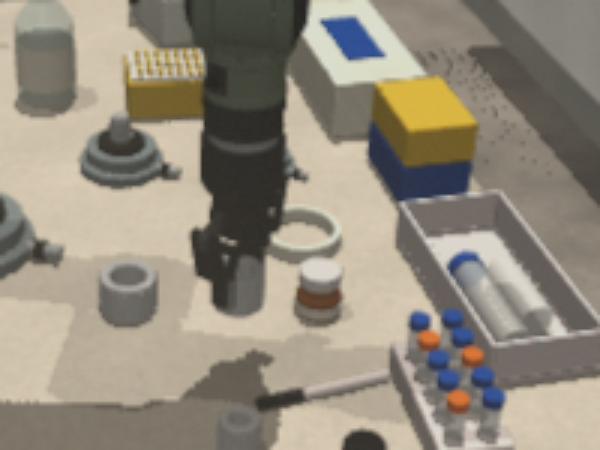

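The side view shows the collar held at crop (238,285), clear of the bench. The squeezes put it at (578.5,-146.4), which gives camera biases of about (+2,-3) for top and (+1,-1) for side. Corrected by these, the stem is at about (542.7,241).

apply_moves(
  rows=[-0.4, 12, -15, -8, 0, 0, 0, -0.4, 34, -42, -16, 0, 0, 0, -0.4, 58, -72, -16, 0, 0, 0, -0.4, 83, -102, -16, 0, 0, 0, -0.4, 107, -132, -16, 0, 0, 0, -0.4, 131, -162, -16, 0, 0, 0, -0.4, 155, -192, -16, 0, 0, 0, -0.4, 180, -222, -16, 0, 0, 0, -0.4, 204, -252, -16, 0, 0, 0, -0.4, 228, -282, -16, 0, 0, 0, -0.4, 246, -303, -16, 0, 0, 0, -0.4, 246, -303, -16, 0, 0, 0],
)

```text
clock: 5.37
tool_pos: [540.3, 245.9, 169.0]
tool_rot: [3.141, -0.003, 0.788]
wrist_force: [1.5, -0.7, -1.4]
grip_width: 48.3
```

apply_moves(
  rows=[-0.4, 0, 0, 0, 0, 0, 0, -0.4, 0, 0, 0, 0, 0, 0],
)

```text
clock: 5.53
tool_pos: [539.2, 245.9, 167.8]
tool_rot: [-3.141, -0.0, 0.788]
wrist_force: [-1.1, 0.5, -1.2]
grip_width: 48.9
```

```bash
python3 -c "
from h import *
go([542.7,241,165],.785)
c=cap('side');save(c,'s3.png');P=cloud(c);A=P.reshape(-1,3);A=A[np.isfinite(A).all(1)]
for a,b in((42,68),(92,108)):
  B=A[(np.hypot(A[:,0]-542,A[:,1]-241)<38)&(A[:,2]>a)&(A[:,2]<b)];print((a,b),len(B),B.mean(0).round(1),B.min(0).round(1),B.max(0).round(1))
i=c['pixels'][140:220,255:345,::-1];cv2.imwrite('pics/s3c.png',cv2.convertScaleAbs(cv2.resize(i,None,fx=7,fy=7,interpolation=2),alpha=1.4))"
```

```text
clock 5.53 p [539.2 245.9 167.8] rot [-3.141 -0.     0.788] shift [-1.   5.9  2.8] turn [-0.001 -0.     0.003] F [-1.1  0.5 -1.2] w 48.9 j6 1.09
(42, 68) 52 [541.1 236.6  54.7] [529.6 223.6  43.1] [561.  260.3  67.6]
(92, 108) 48 [541.2 223.5 100.6] [514.5 214.6  92.1] [562.6 239.3 107.1]
```

View pics/s3c.png

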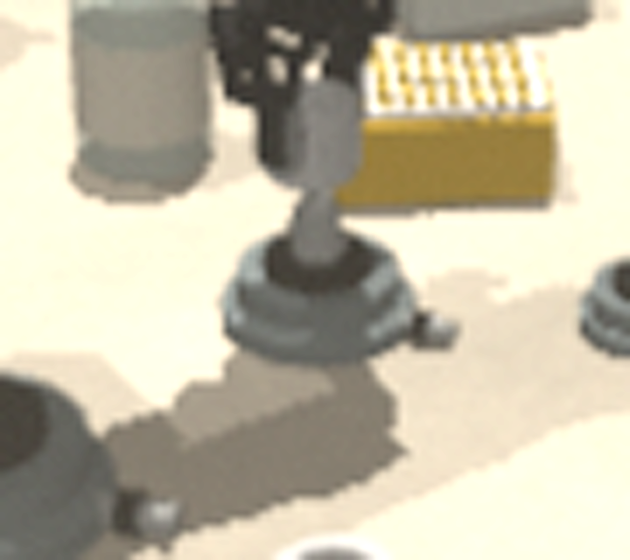

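apply_moves(
  rows=[-0.4, -1, 6, 0, 0, 0, 0, -0.4, -1, 6, 0, 0, 0, 0, -0.4, -1, 6, 8, 0, 0, 0, -0.4, -1, 6, 14, 0, 0, 0, -0.4, -1, 6, 18, 0, 0, 0, -0.4, -1, 6, 20, 0, 0, 0, -0.4, -1, 6, 20, 0, 0, 0],
)

```text
clock: 6.17
tool_pos: [543.7, 240.6, 148.5]
tool_rot: [-3.14, -0.003, 0.787]
wrist_force: [1.4, 2.5, -0.5]
grip_width: 48.6
```

```bash
python3 -c "
from h import *
go([542.7,241,133],.785)
c=cap('side');save(c,'s4.png')
i=c['pixels'][140:220,255:345,::-1];cv2.imwrite('pics/s4c.png',cv2.convertScaleAbs(cv2.resize(i,None,fx=7,fy=7,interpolation=2),alpha=1.4))"
```

```text
clock 6.17 p [543.7 240.6 148.5] rot [-3.14e+00 -3.00e-03  7.87e-01] shift [-0.5 -0.9 15.5] turn [-0.001 -0.003  0.002] F [ 1.4  2.5 -0.5] w 48.6 j6 1.08
```

View pics/s4c.png

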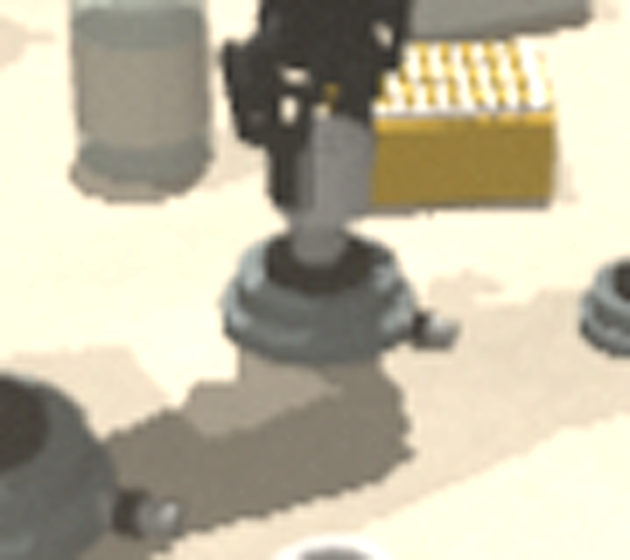

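The collar mouth is at crop x≈322 against the stem's 319, so they line up within about 1.5 mm and it can go on over the tip. I'll lower it to the pin.

apply_moves(
  rows=[-0.4, 0, 0, 3, 0, 0, 0, -0.4, 0, 0, 6, 0, 0, 0, -0.4, 0, 0, 9, 0, 0, 0, -0.4, 0, 0, 12, 0, 0, 0, -0.4, 0, 0, 14, 0, 0, 0, -0.4, 0, 0, 16, 0, 0, 0, -0.4, 0, 0, 16, 0, 0, 0, -0.4, 0, 0, 16, 0, 0, 0],
)

```text
clock: 6.88
tool_pos: [543.3, 243.5, 132.4]
tool_rot: [-3.135, -0.007, 0.789]
wrist_force: [-1.1, 8.1, 2.8]
grip_width: 48.7
```

```bash
python3 -c "
from h import *
go([542.7,241,131],.785);print(manip.observe()['moment'])"
```

```text
clock 6.88 p [543.3 243.5 132.4] rot [-3.135 -0.007  0.789] shift [-2.2  1.4  1.4] turn [-0.007 -0.007  0.004] F [-1.1  8.1  2.8] w 48.7 j6 1.08
[ 2.01961034  0.46273641 -0.0157133 ]
```

It stopped at z=132.4, which is the expected pin height (about 133). The stem pushes the collar toward +y. I'll recentre, then press lightly and search by turning in steps of about 0.2 rad, less than the 14° window.

apply_moves(
  rows=[-0.4, 1.5, -1.5, 0, 0, 0, 0, -0.4, 1.5, -1.5, 3, -0.006, -0.006, 0, -0.4, 1.5, -1.5, 6, -0.006, -0.006, 0, -0.4, 1.5, -1.5, 6, -0.006, -0.006, 0],
)

```text
clock: 7.22
tool_pos: [543.0, 245.0, 126.2]
tool_rot: [3.14, 0.001, 0.788]
wrist_force: [1.0, -1.9, -1.0]
grip_width: 49.0
```

apply_moves(
  rows=[-0.4, 0, 0, 4, 0, 0, -0.1, -0.4, 0, 0, 5, 0, 0, -0.2, -0.4, 0, 0, 5, 0, 0, -0.2, -0.4, 0, 0, 5, 0, 0, -0.2],
)

```text
clock: 7.55
tool_pos: [545.2, 244.7, 124.8]
tool_rot: [3.135, -0.002, 0.985]
wrist_force: [-4.2, -2.0, 24.8]
grip_width: 48.3
```

```bash
python3 -c "
from h import *
go([543,244.5,125],.785);print(manip.observe()['moment'])
c=cap('side');save(c,'s5.png')
i=c['pixels'][140:220,255:345,::-1];cv2.imwrite('pics/s5c.png',cv2.convertScaleAbs(cv2.resize(i,None,fx=7,fy=7,interpolation=2),alpha=1.4))"
```

```text
clock 7.55 p [545.2 244.7 124.8] rot [ 3.135e+00 -2.000e-03  9.850e-01] shift [-1.3 -1.7 -0.2] turn [ 0.006 -0.002  0.2  ] F [-4.2 -2.  24.8] w 48.3 j6 0.89
[-0.63294507  0.80064477 -0.91504454]
```

View pics/s5c.png

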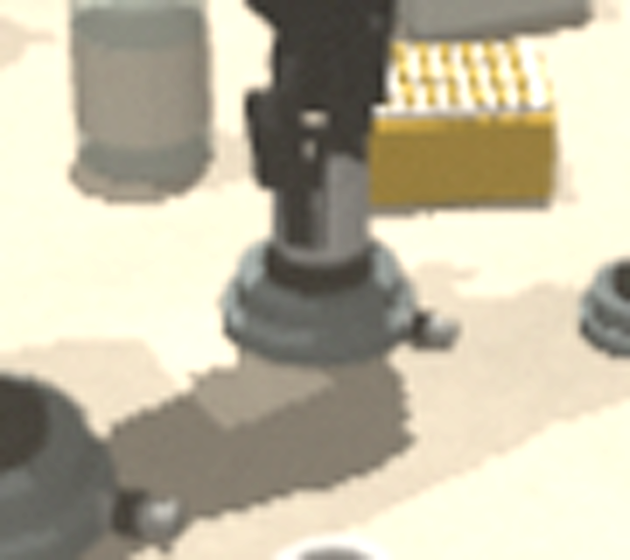

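The underside is now well below the pin top. The yaw moment of -0.9 N·m says the keyway had already dropped over the pin, and my extra turn jammed it sideways. I'll turn back and check that it moves freely.

apply_moves(
  rows=[-0.4, 0, 0, 0, 0, 0, 0.06, -0.4, 0, 0, 0, 0, 0, 0.12, -0.4, -0.7, -0.9, 0, 0.005, 0, 0.15, -0.4, -0.7, -0.9, 0, 0.005, 0, 0.15],
)

```text
clock: 7.93
tool_pos: [543.9, 244.1, 124.1]
tool_rot: [3.141, -0.001, 0.834]
wrist_force: [0.2, -0.1, -1.5]
grip_width: 48.8
```

```bash
python3 -c "
from h import *
go([543,244.5,119],.785);print(manip.observe()['moment'])"
```

```text
clock 7.93 p [543.9 244.1 124.1] rot [ 3.141e+00 -1.000e-03  8.340e-01] shift [-0.3 -0.9  5.1] turn [ 0.001 -0.001  0.049] F [ 0.2 -0.1 -1.5] w 48.8 j6 1.04
[-0.0227133  -0.06906975 -0.09833771]
```

The forces are now near zero, so it moves freely. I'll push it home.

apply_moves(
  rows=[-0.4, 0, 0, 2, 0, 0, 0.03, -0.4, 0, 0, 4, 0, 0, 0.03, -0.4, 0, 0, 6, 0, 0, 0.03, -0.4, 0, 0, 8, 0, 0, 0.03, -0.4, 0, 0, 8, 0, 0, 0.03, -0.4, 0, 0, 8, 0, 0, 0.03],
)

```text
clock: 8.43
tool_pos: [543.5, 243.8, 116.2]
tool_rot: [3.141, -0.0, 0.804]
wrist_force: [-3.1, -0.9, 4.3]
grip_width: 48.8
```

apply_moves(
  rows=[-0.4, 0, 0, 2, 0, 0, 0, -0.4, 0, 0, 4, 0, 0, 0, -0.4, 0, 0, 5, 0, 0, 0, -0.4, 0, 0, 5, 0, 0, 0, -0.4, 0, 0, 5, 0, 0, 0],
)

```text
clock: 8.85
tool_pos: [543.5, 243.9, 112.7]
tool_rot: [3.14, -0.001, 0.805]
wrist_force: [-6.0, -1.6, 13.2]
grip_width: 48.4
```

```bash
python3 -c "
from h import *
go([543,244.5,113],.785);print(manip.observe()['moment'])"
```

```text
clock 8.85 p [543.5 243.9 112.7] rot [ 3.14e+00 -1.00e-03  8.05e-01] shift [ 0.1 -0.8 -0.3] turn [ 0.002 -0.001  0.02 ] F [-6.  -1.6 13.2] w 48.4 j6 1.06
[-0.44420511  0.96986908  0.01915182]
```

apply_moves(
  rows=[-0.4, -0.5, -0.5, 2, 0, 0, 0, -0.4, -0.8, -0.7, 3, 0, 0, 0, -0.4, -0.8, -0.7, 4, 0, 0, 0, -0.4, -0.8, -0.7, 4, 0, 0, 0, -0.4, -0.8, -0.7, 4, 0, 0, 0, -0.4, -0.8, -0.7, 4, 0, 0, 0],
)

```text
clock: 9.35
tool_pos: [543.3, 243.9, 112.5]
tool_rot: [3.138, -0.003, 0.805]
wrist_force: [-9.6, -4.2, 28.2]
grip_width: 48.4
```

```bash
python3 -c "
from h import *
go([543,244.5,113],.785);print(manip.observe()['moment'])
c=cap('side');save(c,'s6.png')
i=c['pixels'][140:220,255:345,::-1];cv2.imwrite('pics/s6c.png',cv2.convertScaleAbs(cv2.resize(i,None,fx=7,fy=7,interpolation=2),alpha=1.4))"
```

```text
clock 9.35 p [543.3 243.9 112.5] rot [ 3.138e+00 -3.000e-03  8.050e-01] shift [ 0.3 -0.6 -0.5] turn [ 0.004 -0.003  0.02 ] F [-9.6 -4.2 28.2] w 48.4 j6 1.06
[-0.81680947  1.70243951 -0.04413415]
```

View pics/s6c.png

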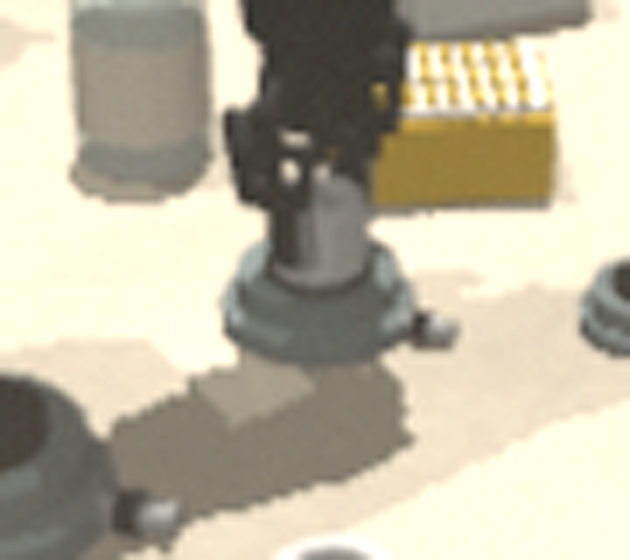

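The collar sits down on the black plate at crop (320,285). z has stopped at 112.5 (113 expected): 15 N more moved it only 0.2 mm, so it is on the stop. It is upright within 0.005 rad, so I'll hand in.

```bash
python3 -c "
from h import *
cap('side');go([543,244.5,113],.785);print(job.hand_in())"
```

```text
clock 9.45 p [543.2 243.9 112.5] rot [ 3.138e+00 -3.000e-03  8.050e-01] shift [ 0.3 -0.6 -0.5] turn [ 0.004 -0.003  0.02 ] F [-8.1 -3.6 28.4] w 48.9 j6 1.06
the job is handed in; nothing more can be done
None
```

The middle collar is on the filter holder's stem with its keyways over the pin. The robot was still pressing it against the seal plate stop when I handed in, at 9.5 s. No verdict was reported.

**How it went:** I squeezed the collar twice at right angles to centre it in the gripper, lifted it with a 70 N grip, and slid it over the stem. It settled onto the pin and then dropped over it almost at once, with almost no turning. My first search turn, made after it had already dropped, jammed the keyway sideways against the pin (0.9 N·m, 25 N). I turned it back until the forces were near zero, then pushed it home.

**Last checks:**
- **At the stop:** the tool stopped at z = 112.5 mm (113 expected). Pushing 15 N harder moved it only 0.2 mm. That puts the collar's underside about 31.5–32 mm above the bench. The plate's travel is worked out from these numbers, not measured directly.
- **Upright and held:** the tool was tilted less than 0.005 rad, the gripper opening was 48.9 mm, and the downward push was a steady 28 N.

**What disagreed:**
- **Stem position:** the stem turned out about 3 mm further in y than the cameras suggested. The taper and the measured forces corrected this.
- **Side load:** about 9 N of sideways force on the stem remained at the end.
- **Other objects:** I did not measure the other collars and bystanders afterwards. I saw no contact with any of them in the pictures.

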